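# Lay the tea tray for three

### The job

Lay the tea tray for three: stand the three slim-waisted tea glasses upright on the saucers on the tray, each centred in the well of a saucer of its own size (the two small glasses on the two small saucers, the large glass on the large one), and put the sugar pot upright in the middle of the tray. Set everything down gently, and leave the straight tumbler and the handled glass mug standing where they are.

Things in the scene. Friction and masses are not known exactly. Their poses are not given: they have to be found in the camera images.
- tray: Bamboo tray, fixed, 300 (its x) by 400 mm (its y), floor 8 mm thick, long sides 28 mm high, short ends (+y, -y) 42 mm. Origin: centre of underside, z up. In its corners, 70 (x) and 125 mm (y) from the free middle, lie 3 saucers and a square 78 mm sweet dish, 16 mm high. Not part of the job: teapot and 2 spare stacked saucers beyond its +y end, steel tea caddy (128 mm tall) far right.
- saucer_small_1: Round pale blue SMALL saucer (two alike), loose, in one of the tray's corners: rim diameter 94 mm and 15 mm high, about 110 g. Its flat round well, 55 mm across, floor 5 mm above the saucer's underside, takes a small glass's foot. Origin: centre of underside, z up.
- saucer_small_2: Round pale blue SMALL saucer (two alike), loose, in one of the tray's corners: rim diameter 94 mm and 15 mm high, about 110 g. Its flat round well, 55 mm across, floor 5 mm above the saucer's underside, takes a small glass's foot. Origin: centre of underside, z up.
- saucer_large: Round pale blue LARGE saucer (one), loose, in one of the tray's corners: rim diameter 116 mm and 15 mm high, about 170 g. Its flat round well, 77 mm across, floor 5 mm above the saucer's underside, takes the large glass's foot. Origin: centre of underside, z up.
- glass_small_1: Clear slim-waisted (tulip) tea glass, upright on the counter, hollow, wall 3 mm, round about z. Origin: centre of underside, z up. SMALL (two alike): 76 mm tall; diameters: foot 35, belly 44 at 20 mm height, waist 37 at 40 to 46 mm, rim 50. About 90 g. Grip from above at about 50 mm height, just over the waist (lower, the rim may foul the gripper), fingers opened 75 mm or more to pass the rim.
- glass_small_2: Clear slim-waisted (tulip) tea glass, upright on the counter, hollow, wall 3 mm, round about z. Origin: centre of underside, z up. SMALL (two alike): 76 mm tall; diameters: foot 35, belly 44 at 20 mm height, waist 37 at 40 to 46 mm, rim 50. About 90 g. Grip from above at about 50 mm height, just over the waist (lower, the rim may foul the gripper), fingers opened 75 mm or more to pass the rim.
- glass_large: Clear slim-waisted (tulip) tea glass, upright on the counter, hollow, wall 3 mm, round about z. Origin: centre of underside, z up. LARGE (one): 92 mm tall; diameters: foot 43, belly 54 at 25 mm height, waist 46 at 48 to 55 mm, rim 58. About 140 g. Grip from above at about 66 mm height, over the waist (lower, the rim may foul the gripper), fingers opened 80 mm or more to pass the rim.
- sugar_pot: Steel sugar pot, body diameter 64 mm, straight-sided from 4 to 50 mm height; shut flip lid, top at 72 mm, its thumb lever at 80 mm. An ear handle on its +x side reaches 55 mm from the axis, lid hinge and lever above it. About 270 g. Origin: centre of underside, z up. Grip: across the body along its y (square to the handle), from above, fingers opened 80 mm or more.
- tumbler: Look-alike that stays: clear straight-sided water tumbler, no waist, 92 mm tall, diameter 62 at the foot, 74 at the rim. Origin: centre of underside, z up.
- glass_mug: Look-alike that stays: clear straight glass mug, no waist, 88 mm tall, 62 mm across, with a glass ear handle on its +y side reaching 53 mm from the axis. Origin: centre of underside, z up.

How it is judged:
By the outcome, as a careful person would: the job done as asked, in the order asked, and still so for the second after the job is handed in, with the robot touching nothing.
It also fails if it takes over 115 s, if anything falls off the work surface, if the arm or the gripper's body presses on something with over 40 N, if the wrist force passes 120 N, or if a joint passes its speed limit or range.

### The arm

A 7-joint arm with a two-finger parallel gripper is mounted at the origin on the work surface. World frame = base frame: x ahead of the robot, y to its left, z up, the work surface at z = 0. Lengths are in m, angles in rad, forces in N, time in s.
With the tool pointing down it reaches from about 0.425 to 0.925 m from the base axis. Payload 6.8 kg.
Tool frame: the origin (TCP) lies on the centre line of the jaws, within the pads' length; the fingertips stand 11 mm ahead of it and the grasp point (between the pads) lies 8 mm behind it; z points along the fingers, y is the direction in which the jaws open and shut (so a half turn about z gives the same grasp; the last joint's range is limited). The gripper opens to 85 mm and grips with 20 to 120 N. Pads are 22 mm wide; open, the fingers measure 114 mm over their backs; the gripper's body (76 mm by 85 mm) begins 54 mm behind the grasp point. The pads swing forward as they close: fully open they stand 13 mm farther back than shut.
Start: joints at [-0.108, 0.477, 0.022, 1.555, -0.011, 1.109, -0.083], TCP at [0.675, 0, 0.242] pointing down, gripper open.
Joint ranges: [-2.96, 2.96], [-0.34, 2.1], [-1.41, 1.46], [0.24, 2.44], [-1.37, 4.51], [0.17, 1.92], [-2.96, 2.96]. Speed limits (rad/s): [2.39, 2.39, 3.14, 3.14, 3.14, 3.14, 3.14].

### API

Orientations are given as a rotation vector (axis times angle).
In Python, from bench import r gives the robot as it stands.
- The arm moves only by the tool send_rows, never from a script. Its argument "deltas" is a list of rows, each a list of 7 numbers: the opening, from 0 (shut) to 1 (fully open), then the shift along the tool's x, y, z as a fraction of full scale, then the turn, a rotation vector about the tool's x, y, z as a fraction of full scale. In form: [[hand, x, y, z, ax, ay, az], ...]. A call has 1 to 20 rows; each row is the pose to reach, as a shift and turn from the pose commanded when the call began, along the tool's axes at that moment, turning the shorter way round; what a row does not reach only later rows make up. Full scale, the value 1, is 150 mm for a shift and 180 degrees for a turn. A row lasts 1/12 s, in which the tool goes at most 41.7 mm and 7.16 degrees, less where a joint would pass 70% of its speed; a pose out of reach is approached as far as the arm can. A call with a number of a shift or a turn outside -1 to 1 is refused whole. A call with a gripper value outside its range is refused whole. The fingers move at their own pace and stop on an object; "squeeze" is the grip in N (left out, the last holds). Time passes only in rows, so rows that repeat a pose let the fingers close. It gives the time, the measured TCP pose, the force and the opening at its end, in the units of the state.
- r.get_obs(): the state, without advancing time (a new reading comes with each control period).
- r.grab_frame(name): name is "scene" or "side" or "wrist"; returns a dict with "pixels" (480x640x3 uint8, red, green, blue), "camera_matrix" (3x3 intrinsics, pixels), "rvec" (rotation vector, rad) and "tvec" (3), from world to camera coordinates, as OpenCV has them. Camera axes: x right, y down, z forward; pixel columns grow to the right and rows downward; lengths in m; the calibration is good to about 2 mm. The wrist camera is an equidistant fisheye: a pixel r from the principal point sees the ray r / f radians off the axis. A picture is of the moment at which its call begins. There is no depth.
- r.hand_in(): hands the job in, once; it reports no verdict.
The state is a dict: "clock": time; "joints": joint angles; "qvel": joint speeds; "tau": joint torques, N m; "tcp_pos": TCP position; "orientation": TCP orientation; "contact_force": force on the tool from outside, world axes, zero at the start; "moment": the same for the moment, N m; "grip_width": finger opening in m.
Only numpy, scipy, OpenCV 4.12 (cv2) and the standard library are available. Lean on these libraries where they do the work, as an engineer would, in place of code of your own. Each camera call takes 0.05 s, during which the arm holds its last target. There are 200 camera calls.

## Working session

There is one attempt and no reset: what is moved stays moved. The work goes in short steps, Python scripts to look and compute and a tool call to move; the robot and the scene stay as the last step left them, time stands still between calls to the robot, and variables do not carry over. Pictures are saved under pics/ and viewed, about 12 in all and at most 16, crops included, and the job is handed in when it is done.

Besides the shell and the picture viewer there is one more tool, called as name(argument=value, ...), one argument or row to a line, values as JSON. send_rows: Moves the arm, as the interface text tells. Shift numbers are shares of 150 mm and turn numbers shares of 180 degrees, none past 1 either way. Its arguments: {"type":"object","properties":{"deltas":{"type":"array","items":{"type":"array","items":{"type":"number"}}},"squeeze":{"type":"number"}},"required":["deltas"]}

```bash
mkdir -p pics; ls; cat > h.py <<'E'
import numpy as np, cv2
from bench import r
def snap(n,f=None):
    d=r.grab_frame(n); 
    if f: cv2.imwrite('pics/'+f,d['pixels'][:,:,::-1])
    np.savez('last_%s.npz'%n,**d); return d
def load(n): return dict(np.load('last_%s.npz'%n))
def ray(d,u,v,fish=False):
    K=d['camera_matrix'];R=cv2.Rodrigues(d['rvec'])[0];t=np.ravel(d['tvec'])
    x=(u-K[0,2])/K[0,0];y=(v-K[1,2])/K[1,1]
    if fish:
        th=np.hypot(x,y);s=np.sin(th)/max(th,1e-9);c=np.array([x*s,y*s,np.cos(th)])
    else: c=np.array([x,y,1.])
    return -R.T@t, R.T@c
def onz(d,u,v,z,fish=False):
    o,a=ray(d,u,v,fish);return o+a*(z-o[2])/a[2]
def proj(d,p,fish=False):
    K=d['camera_matrix'];R=cv2.Rodrigues(d['rvec'])[0];c=R@np.array(p,float)+np.ravel(d['tvec'])
    if fish:
        th=np.arctan2(np.hypot(c[0],c[1]),c[2]);s=th/max(np.hypot(c[0],c[1]),1e-9);x,y=c[0]*s,c[1]*s
    else: x,y=c[0]/c[2],c[1]/c[2]
    return np.array([K[0,0]*x+K[0,2],K[1,1]*y+K[1,2]])
E
python3 - <<'E'
from h import *
for n in ['scene','side','wrist']:
    d=snap(n,n+'0.png'); o,a=ray(d,320,240); print(n,o.round(3),a.round(2),d['camera_matrix'][0,0])
print(r.get_obs())
E
```

```text
pics
scene [ 1.364 -0.189  1.089] [-0.63  0.09 -0.77] 621.0361113330889
side [ 0.386 -0.779  0.875] [ 0.11  0.67 -0.74] 516.0093383407519
wrist [0.675 0.08  0.372] [-0.01 -0.32 -0.95] 371.64829954431775
{'clock': 0.15, 'joints': array([-0.10810872,  0.47762437,  0.02238059,  1.55619408, -0.01149745,
        1.10928913, -0.08311113]), 'qvel': array([-0.00075428, -0.00263816,  0.0003882 , -0.00407015, -0.00012984,
       -0.00072075,  0.00157528]), 'tau': array([ 1.55385478e-03, -5.96924365e+01,  1.60940632e+00, -2.81490952e+01,
        1.26662746e-02,  6.56643446e-03,  5.58682734e-05]), 'tcp_pos': array([ 6.74574822e-01, -1.93448806e-05,  2.41552999e-01]), 'orientation': array([-2.22082251e+00, -2.22079292e+00,  1.66135017e-03]), 'contact_force': array([0.6376229 , 0.05350515, 0.05458268]), 'moment': array([ 0.01334115, -0.00408244,  0.01721925]), 'grip_width': 0.08555638286963389}
```

View pics/scene0.png

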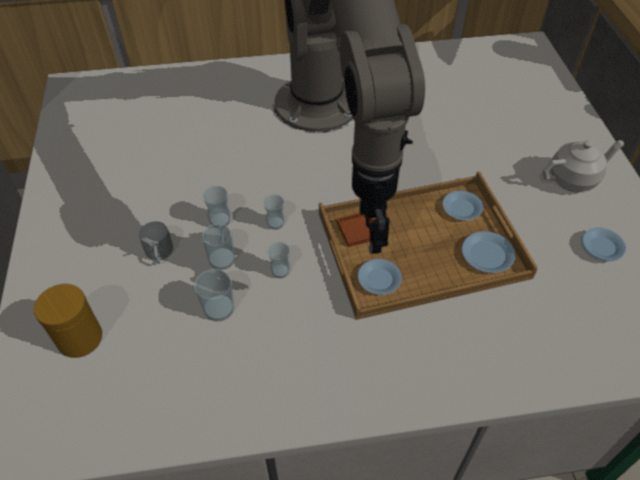

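View pics/side0.png

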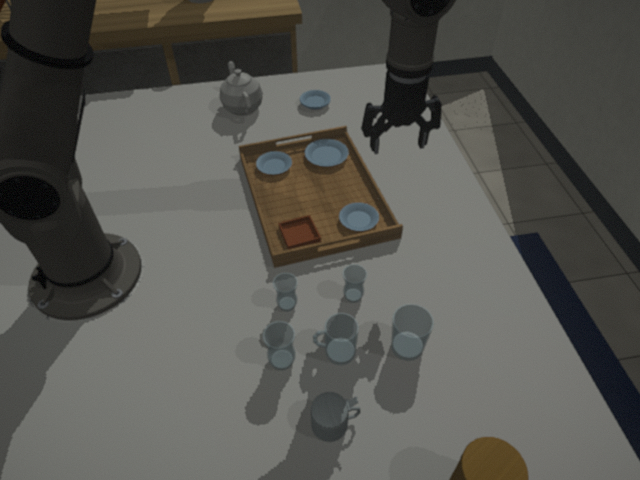

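View pics/wrist0.png

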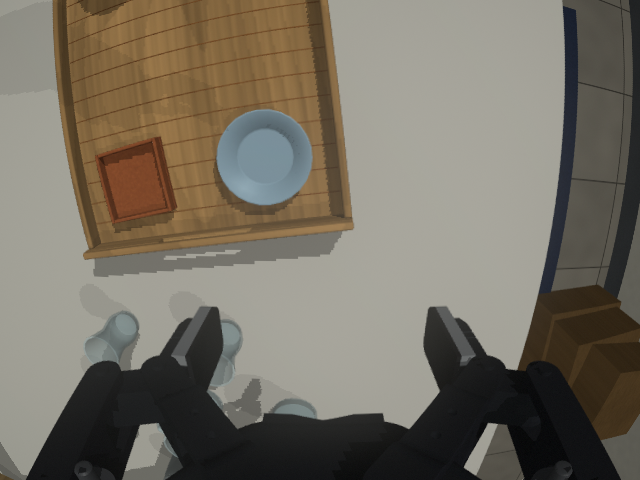

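Scene view: small glasses at (275,212) and (280,260), three bigger glasses at (217,205), (218,247) and (217,295), sugar pot at (157,240), saucers at (463,207), (489,252) and (380,278). In the side view the pot is at (330,415), the bigger glasses at (280,345), (340,340) and (412,330). I still need to zoom in to tell the large tulip from the mug.

```bash
python3 - <<'E'
import cv2,numpy as np
a=cv2.imread('pics/scene0.png')[170:330,130:310]; b=cv2.imread('pics/side0.png')[255:445,255:445]
f=lambda i:cv2.convertScaleAbs(cv2.resize(i,(400,int(400*i.shape[0]/i.shape[1])),interpolation=cv2.INTER_CUBIC),alpha=1.4)
a,b=f(a),f(b); o=np.zeros((400,800,3),np.uint8);o[:a.shape[0],:400]=a;o[:b.shape[0],400:]=b[:400]
cv2.imwrite('pics/crop1.png',o)
# saucers: blue mask
from h import *
for n in ['scene','side']:
    d=load(n);h=cv2.cvtColor(d['pixels'],cv2.COLOR_RGB2HSV)
    m=cv2.inRange(h,(95,60,60),(115,255,255)); c,_=cv2.findContours(m,cv2.RETR_EXTERNAL,cv2.CHAIN_APPROX_NONE)
    for k in c:
        if cv2.contourArea(k)>300:
            P=np.array([onz(d,*p[0],.023)[:2] for p in k]); e=cv2.minEnclosingCircle((P*1000).astype(np.float32)); M=cv2.fitEllipse((P*1000).astype(np.float32))
            print(n,cv2.boundingRect(k),np.round(M[0]),np.round(M[1]))
    print(proj(d,[0,0,0]).round())
E
```

```text
scene (359, 260, 41, 33) [616.  46.] [75. 80.]
scene (463, 233, 51, 38) [585. 294.] [91. 99.]
scene (583, 230, 41, 30) [606. 550.] [79. 82.]
[317. 104.]
[ 87. 275.]
```

View pics/crop1.png

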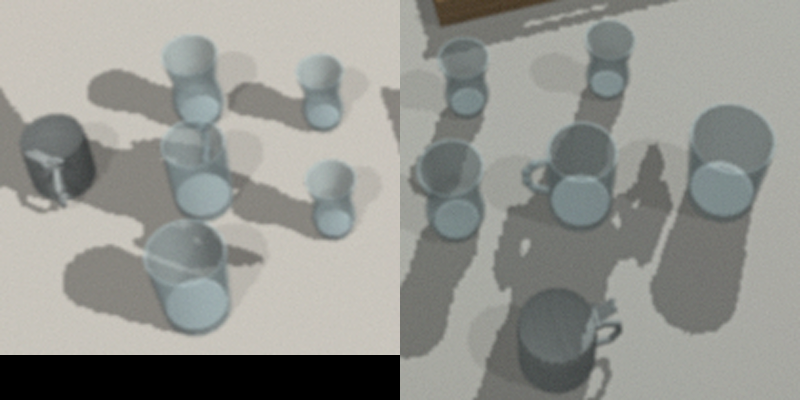

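The large tulip is the back one, scene (217,205) and side (280,345). The middle glass is the mug, with its handle toward -x, and the front one is the tumbler. The pot's handle points to +x.

```bash
python3 - <<'E'
from h import *
S=load('scene');D=load('side');W=load('wrist')
sc=lambda x,y:(130+x*.45-.3,170+y*.45-.3); si=lambda x,y:(255+(x-400)*.475-.3,255+y*.475-.3)
T={'sA':((320,76),(323,115),(464,60),(467,102),.076),'sB':((331,182),(334,220),(610,41),(607,84),.076),
'L':((190,57),(201,108),(450,167),(456,220),.092),'mug':((193,147),(203,195),(582,150),(580,202),.088),'tum':((185,252),(197,305),(732,140),(722,190),.092)}
for k,(a,b,c,d,h) in T.items():
    print(k,*[onz(q,*f(*p),z)[:2].round(3) for q,f,p,z in((S,sc,a,h),(S,sc,b,.003),(D,si,c,h),(D,si,d,.003))])
print('pot top',onz(S,*sc(55,142),.055)[:2].round(3),onz(D,*si(557,322),.055)[:2].round(3),'handle tip',onz(S,*sc(62,205),.03)[:2],onz(D,*si(620,330),.035)[:2])
# tray and saucers
for n,q,pts in(('scene',S,[(463,207),(489,252),(380,278)]),('side',D,[(274,164),(327,154),(359,218)])):
    for p in pts: print(n,'saucer',onz(q,*p,.023)[:2].round(3))
print('tray rim corners scene',[onz(S,*p,z)[:2].round(3) for p,z in(((321,207),.042),((481,177),.042),((534,266),.042),((357,308),.042))])
print('side',[onz(D,*p,z)[:2].round(3) for p,z in(((240,147),.042),((346,129),.042),((402,229),.042),((273,257),.042))])
print('wrist',[onz(W,*p,.042,True)[:2].round(3) for p in((86,254),(353,226))],onz(W,264,157,.023,True)[:2])
E
```

```text
sA [ 0.426 -0.158] [ 0.413 -0.158] [ 0.42  -0.159] [ 0.419 -0.155]
sB [ 0.561 -0.161] [ 0.551 -0.161] [ 0.558 -0.162] [ 0.559 -0.158]
L [ 0.396 -0.283] [ 0.385 -0.283] [ 0.393 -0.282] [ 0.392 -0.282]
mug [ 0.509 -0.286] [ 0.501 -0.287] [ 0.506 -0.283] [ 0.506 -0.284]
tum [ 0.633 -0.297] [ 0.63  -0.298] [ 0.633 -0.299] [ 0.636 -0.295]
pot top [ 0.455 -0.422] [ 0.459 -0.416] handle tip [ 0.51420386 -0.41911208] [ 0.50929043 -0.42230239]
scene saucer [0.451 0.277]
scene saucer [0.588 0.295]
scene saucer [0.621 0.045]
side saucer [0.445 0.272]
side saucer [0.587 0.286]
side saucer [0.616 0.04 ]
tray rim corners scene [array([ 0.42 , -0.052]), array([0.38 , 0.338]), array([0.652, 0.368]), array([ 0.7 , -0.02])]
side [array([0.364, 0.335]), array([0.653, 0.359]), array([ 0.697, -0.03 ]), array([ 0.405, -0.059])]
wrist [array([ 0.412, -0.048]), array([ 0.702, -0.017])] [0.61850379 0.0452896 ]
```

send_rows(
  deltas=[
    [1,-1,-1,0,0,0,0],
    [1,-1,-1,0,0,0,0],
    [1,-1,-1,0,0,0,0],
    [1,-1,-1,0,0,0,0],
    [1,-1,-1,0,0,0,0],
    [1,-1,-1,0,0,0,0],
    [1,-1,-1,0,0,0,0],
    [1,-1,-1,0,0,0,0],
    [1,-1,-1,0,0,0,0],
    [1,-1,-1,0,0,0,0],
  ],
  squeeze=20,
)

```text
clock: 0.98
tcp_pos: [0.5261, -0.1483, 0.2421]
orientation: [-2.218, -2.224, -0.001]
contact_force: [0.1, 1.1, -0.5]
grip_width: 0.0852
```

```bash
python3 -c "
from h import *
d=snap('wrist','w1.png')
for k,p in dict(sA=(.42,-.158),sB=(.559,-.16),L=(.393,-.282)).items(): print(k,proj(d,(*p,0),True).round(),proj(d,(*p,.076),True).round())
"
```

```text
sA [222. 208.] [200. 229.]
sB [355. 209.] [362. 231.]
L [210. 310.] [191. 346.]
```

View pics/w1.png

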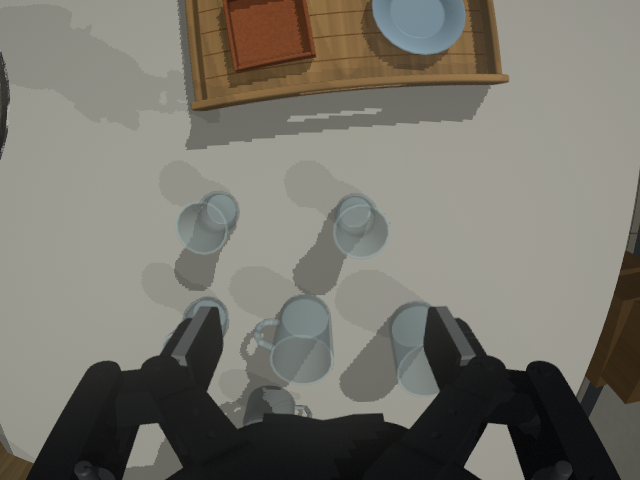

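The small-glass rims sit at about (203,228) and (361,231), within 3 px of prediction.

```bash
python3 -c "
from h import *
d=load('wrist')
for n,p,f in (('sA',(203.5,228),(220,209)),('sB',(361,231),(355,212))): print(n,onz(d,*p,.076,True)[:2].round(4),onz(d,*f,.004,True)[:2].round(4))
g=cv2.cvtColor(cv2.imread('pics/w1.png'),cv2.COLOR_BGR2GRAY)[180:270,160:400]
c=cv2.HoughCircles(cv2.GaussianBlur(g,(3,3),0),cv2.HOUGH_GRADIENT,1,60,param1=60,param2=14,minRadius=23,maxRadius=30)
for q in c[0][:4]: print(q,onz(d,q[0]+160,q[1]+180,.076,True)[:2].round(4))
"
```

```text
sA [ 0.423  -0.1574] [ 0.4184 -0.1583]
sB [ 0.5582 -0.16  ] [ 0.5592 -0.1619]
[200.5  49.5  26.1] [ 0.5578 -0.1587]
[42.5 46.5 23.9] [ 0.4222 -0.1561]
```

send_rows(
  deltas=[
    [1,-0.067,0.22,0.2,0,0,0],
    [1,-0.067,0.22,0.5,0,0,0],
    [1,-0.067,0.22,0.75,0,0,0],
    [1,-0.067,0.22,0.75,0,0,0],
    [1,-0.067,0.22,0.75,0,0,0],
    [1,-0.067,0.22,0.75,0,0,0],
  ],
)

```text
clock: 1.53
tcp_pos: [0.5591, -0.1598, 0.1313]
orientation: [2.22, 2.221, 0.001]
contact_force: [0.7, 0.4, 1.6]
grip_width: 0.0852
```

```bash
python3 -c "
from h import *
d=snap('wrist','w2.png');o=r.get_obs();print(o['tcp_pos'],o['orientation'])
print(proj(d,(.558,-.16,.076),True))"
```

```text
[ 0.5597568  -0.16005108  0.13225522] [2.21887498 2.21987617 0.00336286]
[320.50463427 270.7814647 ]
```

View pics/w2.png

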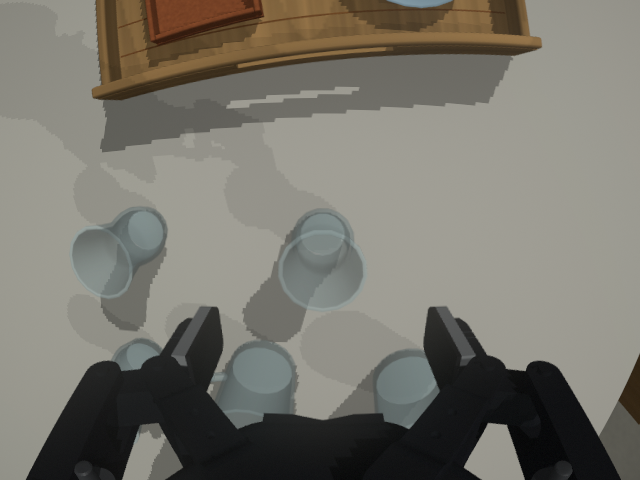

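The rim of sB is at (321,270) against a predicted (320.5,271), so it is centred between the jaws. Descending to grasp it.

send_rows(
  deltas=[
    [1,0,0,0.2,0,0,0],
    [1,0,0,0.4,0,0,0],
    [1,0,0,0.58,0,0,0],
    [1,0,0,0.58,0,0,0],
    [1,0,0,0.58,0,0,0],
    [1,0,0,0.58,0,0,0],
    [0,0,0,0.58,0,0,0],
    [0,0,0,0.58,0,0,0],
    [0,0,0,0.58,0,0,0],
    [0,0,0,0.58,0,0,0],
    [0,0,0,0.58,0,0,0],
    [0,0,0,0.58,0,0,0],
    [0,0,0,0.58,0,0,0],
    [0,0,0,0.58,0,0,0],
  ],
  squeeze=20,
)

```text
clock: 2.75
tcp_pos: [0.5589, -0.1603, 0.0443]
orientation: [2.221, 2.22, 0.002]
contact_force: [-1.1, 0.3, 8.5]
grip_width: 0.0462
```

send_rows(
  deltas=[
    [0,0,0,0,0,0,0],
    [0,0,0,0,0,0,0],
    [0,0,0,0,0,0,0],
    [0,0,0,0,0,0,0],
  ],
)

```text
clock: 3.08
tcp_pos: [0.5589, -0.1603, 0.0443]
orientation: [2.221, 2.22, 0.002]
contact_force: [-1.4, 1.3, 9.0]
grip_width: 0.0465
```

```bash
python3 -c "
from h import *
d=snap('wrist','w3.png');s=snap('side');cv2.imwrite('pics/s3.png',cv2.resize(s['pixels'][200:340,250:450,::-1],None,fx=4,fy=4));print(r.get_obs())"
```

```text
{'clock': 3.1833, 'joints': array([ 0.13610613,  0.58013348,  0.04685523,  1.92839608, -0.04363349,
        0.63195353,  0.21011774]), 'qvel': array([-1.35076646e-03, -2.41515931e-04,  5.61956208e-04, -1.26526704e-03,
        1.10060328e-03, -6.90843732e-05, -4.07933521e-04]), 'tau': array([-3.98047501e-02, -5.16939390e+01,  2.08163515e+00, -1.74318087e+01,
        6.11603237e-02, -5.27162589e-01,  4.77643975e-02]), 'tcp_pos': array([ 0.55892997, -0.16026459,  0.04433199]), 'orientation': array([2.22066765e+00, 2.21989577e+00, 1.97923420e-03]), 'contact_force': array([-1.64244246,  0.36350579,  8.64739661]), 'moment': array([ 0.10371429,  0.36552997, -0.00672517]), 'grip_width': 0.046730616442041774}
```

View pics/s3.png

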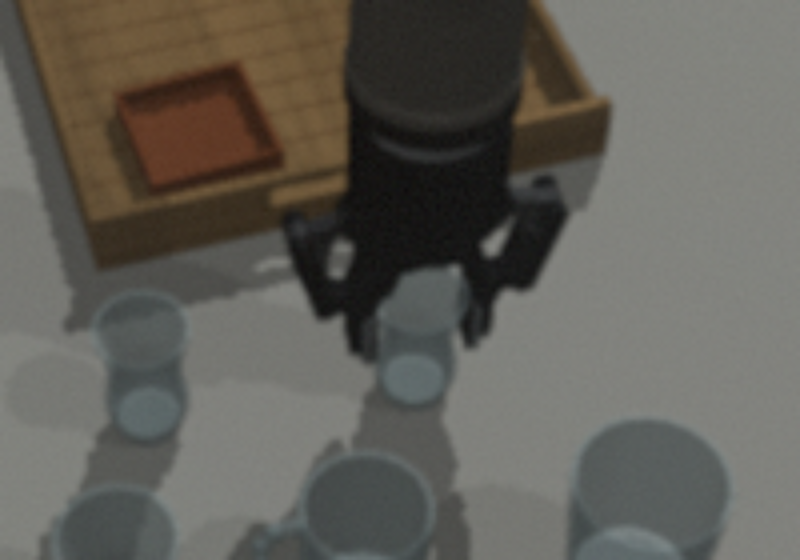

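The pads appear to hold the glass on the flare, pressing it down with about 9 N. Lifting a little to test the grip.

send_rows(
  deltas=[
    [0,0,0,-0.05,0,0,0],
    [0,0,0,-0.1,0,0,0],
    [0,0,0,-0.2,0,0,0],
    [0,0,0,-0.2,0,0,0],
    [0,0,0,-0.2,0,0,0],
    [0,0,0,-0.2,0,0,0],
  ],
  squeeze=25,
)

```text
clock: 3.68
tcp_pos: [0.5579, -0.16, 0.0727]
orientation: [-2.221, -2.221, -0.0]
contact_force: [0.4, -0.6, -0.1]
grip_width: 0.0465
```

```bash
python3 -c "
from h import *
d=snap('wrist','w4.png');s=snap('side');a=cv2.resize(s['pixels'][200:320,270:430,::-1],(560,420));b=cv2.resize(d['pixels'][180:480,200:440,::-1],(240,300));o=np.zeros((420,800,3),np.uint8);o[:,:560]=a;o[:300,560:]=b;cv2.imwrite('pics/s4.png',o);print(r.get_obs()['grip_width'],r.get_obs()['contact_force'])"
```

```text
0.04634011979127522 [ 0.3838307   0.1339969  -0.65815385]
```

View pics/s4.png

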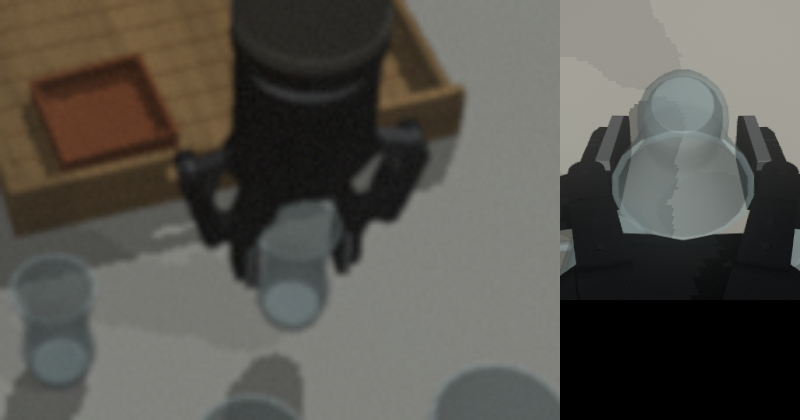

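Glass lifted clear (shadow now separate), held near the flare, upright. Carrying it toward the tray and looking on the way.

send_rows(
  deltas=[
    [0,0,0,-0.25,0,0,0],
    [0,0.1,0.05,-0.5,0,0,0],
    [0,0.3,0.15,-0.7,0,0,0],
    [0,0.5,0.25,-0.7,0,0,0],
    [0,0.65,0.35,-0.7,0,0,0],
    [0,0.733,0.4,-0.7,0,0,0],
    [0,0.733,0.4,-0.7,0,0,0],
    [0,0.733,0.4,-0.7,0,0,0],
  ],
)

```text
clock: 4.45
tcp_pos: [0.6174, -0.0499, 0.1766]
orientation: [-2.219, -2.222, 0.003]
contact_force: [-0.9, -0.1, -1.6]
grip_width: 0.0462
```

```bash
cat >> h.py <<'E'
def saucers(d,fish=True,z=.023,lo=(95,70,60)):
    h=cv2.cvtColor(d['pixels'],cv2.COLOR_RGB2HSV); m=cv2.inRange(h,lo,(115,255,255))
    m=cv2.morphologyEx(m,cv2.MORPH_CLOSE,np.ones((5,5)))
    c,_=cv2.findContours(m,cv2.RETR_EXTERNAL,cv2.CHAIN_APPROX_NONE)
    for k in c:
        if cv2.contourArea(k)>2500:
            P=np.array([onz(d,*p[0],z,fish)[:2] for p in k])*1000
            A=np.c_[P,np.ones(len(P))]
            for i in range(3):
                s=np.linalg.lstsq(A,(P**2).sum(1),rcond=None)[0];c0=s[:2]/2;R=np.sqrt(s[2]+c0@c0)
                e=abs(np.hypot(*(P-c0).T)-R);P=P[e<=max(3,np.median(e)*2)];A=np.c_[P,np.ones(len(P))]
            print('saucer px',cv2.boundingRect(k),'centre',c0.round(1),'R',R.round(1),'res',e.mean().round(2))
E
python3 -c "
from h import *
d=snap('wrist','w5.png');print(r.get_obs()['tcp_pos'],r.get_obs()['grip_width']);saucers(d)
d=load('scene');saucers(dict(np.load('last_wrist.npz')),z=.021)
"
```

```text
[ 0.61693132 -0.05144223  0.17665372] 0.04601555072276042
```

View pics/w5.png

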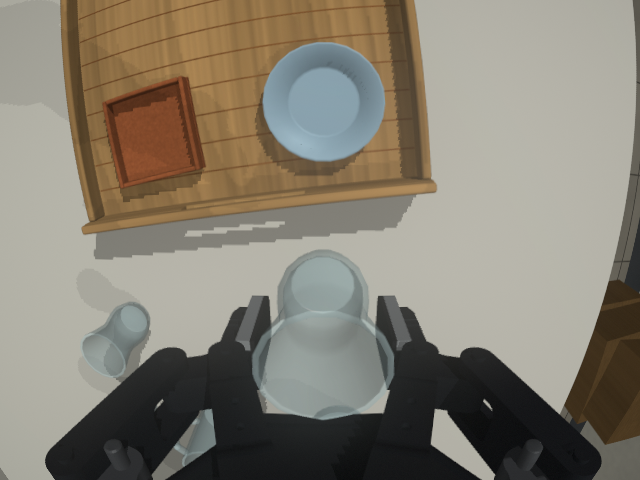

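The held glass has its rim at (323,362) and foot at (323,285). The saucer well is at about (323,101).

```bash
sed -i 's/(95,70,60)/(95,55,110)/' h.py; python3 -c "
from h import *
d=load('wrist');saucers(d);h=cv2.cvtColor(d['pixels'],cv2.COLOR_RGB2HSV);print(h[101,323],h[140,290],h[130,150],h[290,323])
print('well',onz(d,323.5,101,.014,True)); print('foot',onz(d,323,285,.134,True),'rim',onz(d,323,362,.207,True))
print('trayends',onz(d,84,229,.042,True),onz(d,436,186,.042,True))
"
```

```text
[100  52 173] [100  49 193] [ 11 171 130] [ 86  22 161]
well [0.61744095 0.04471408 0.014     ]
foot [ 0.61742678 -0.05266869  0.134     ] rim [ 0.61758847 -0.04661933  0.207     ]
trayends [ 0.40910643 -0.04962458  0.042     ] [ 0.70143929 -0.01656802  0.042     ]
```

send_rows(
  deltas=[
    [0,0.2,0,0,0,0,0],
    [0,0.4,0,0,0,0,0],
    [0,0.6,0,0,0,0,0],
    [0,0.633,0,0.15,0,0,0],
    [0,0.633,0,0.35,0,0,0],
    [0,0.633,0,0.55,0,0,0],
    [0,0.633,0,0.67,0,0,0],
    [0,0.633,0,0.73,0,0,0],
    [0,0.633,0,0.767,0,0,0],
    [0,0.633,0,0.767,0,0,0],
    [0,0.633,0,0.767,0,0,0],
    [0,0.633,0,0.767,0,0,0],
  ],
)

```text
clock: 5.5
tcp_pos: [0.6191, 0.0446, 0.0642]
orientation: [2.221, 2.22, 0.003]
contact_force: [0.6, -0.1, -0.7]
grip_width: 0.0462
```

send_rows(
  deltas=[
    [0,0,0,0.005,0,0,0],
    [0,0,0,0.01,0,0,0],
    [0,0,0,0.015,0,0,0],
    [0,0,0,0.02,0,0,0],
    [0,0,0,0.02,0,0,0],
    [0,0,0,0.02,0,0,0],
  ],
)

```text
clock: 6.0
tcp_pos: [0.618, 0.0449, 0.0597]
orientation: [-2.221, -2.221, 0.0]
contact_force: [-0.9, 0.4, -1.0]
grip_width: 0.0462
```

send_rows(
  deltas=[
    [0,0,0,0.005,0,0,0],
    [0,0,0,0.01,0,0,0],
    [0,0,0,0.013,0,0,0],
    [0,0,0,0.013,0,0,0],
    [0,0,0,0.013,0,0,0],
  ],
)

```text
clock: 6.42
tcp_pos: [0.618, 0.0449, 0.0577]
orientation: [-2.221, -2.221, 0.0]
contact_force: [0.5, -0.7, -0.7]
grip_width: 0.0464
```

send_rows(
  deltas=[
    [0,0,0,0.006,0,0,0],
    [0,0,0,0.012,0,0,0],
    [0,0,0,0.012,0,0,0],
    [0,0,0,0.012,0,0,0],
  ],
)

```text
clock: 6.75
tcp_pos: [0.6183, 0.0449, 0.0574]
orientation: [2.222, 2.221, 0.001]
contact_force: [-4.0, -0.4, 10.0]
grip_width: 0.0465
```

Foot is down. Opening the fingers in steps, then rising.

send_rows(
  deltas=[
    [0.6,0,0,0,0,0,0],
    [0.65,0,0,0,0,0,0],
    [0.75,0,0,0,0,0,0],
    [0.85,0,0,0,0,0,0],
    [1,0,0,0,0,0,0],
    [1,0,0,0,0,0,0],
    [1,0,0,0,0,0,0],
    [1,0,0,0,0,0,0],
    [1,0,0,0,0,0,0],
  ],
)

```text
clock: 7.5
tcp_pos: [0.618, 0.0448, 0.056]
orientation: [2.221, 2.221, -0.0]
contact_force: [-0.1, -0.1, -0.8]
grip_width: 0.0853
```

send_rows(
  deltas=[
    [1,0,0,-0.2,0,0,0],
    [1,0,0,-0.4,0,0,0],
    [1,0,0,-0.65,0,0,0],
    [1,0,0,-0.9,0,0,0],
    [1,-0.3,0,-1,0,0,0],
    [1,-0.6,0,-1,0,0,0],
    [1,-0.6,0,-1,0,0,0],
    [1,-0.6,0,-1,0,0,0],
  ],
)

```text
clock: 8.17
tcp_pos: [0.6177, -0.0511, 0.2066]
orientation: [2.228, 2.211, -0.002]
contact_force: [-0.4, -0.1, -0.2]
grip_width: 0.0853
```

```bash
sed -i 's/(95,55,110)/(95,35,110)/' h.py; python3 -c "
from h import *
d=snap('wrist','w6.png');print(r.get_obs()['tcp_pos'],r.get_obs()['grip_width']);saucers(d)
print(proj(d,(.618,.045,.014),True),proj(d,(.618,.045,.089),True))
s=snap('side');S=snap('scene');o=np.zeros((560,800,3),np.uint8)
o[:400,:400]=cv2.resize(d['pixels'][0:300,170:470,::-1],(400,400))
o[:400,400:]=cv2.resize(s['pixels'][160:260,310:410,::-1],(400,400));cv2.imwrite('pics/c6.png',o[:400])
"
```

```text
[ 0.6176824  -0.04779683  0.20612013] 0.08520953520872965
saucer px (267, 47, 110, 107) centre [618.6  48. ] R 42.4 res 4.84
[322.07481993 100.48500429] [321.89174786  95.13092164]
```

View pics/c6.png

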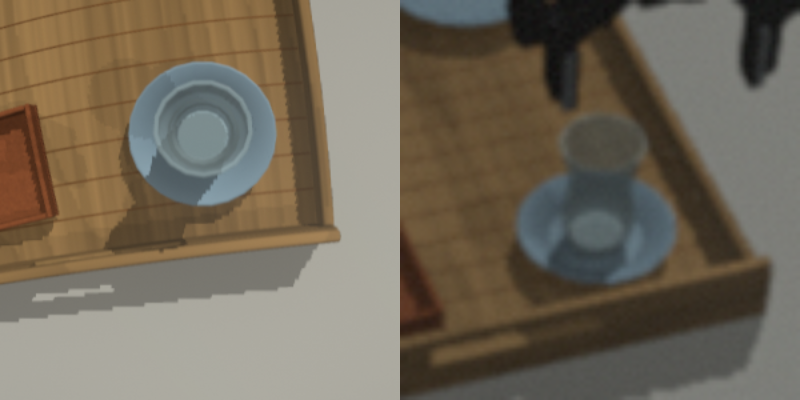

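The small glass stands in the saucer: its rim is at px (322,95), exactly as predicted, and the saucer is centred at about (321.5,100.5). Next is small glass A, so I'll quantify the fit and move over it.

```bash
python3 -c "
from h import *
d=load('wrist')
for n,p,z in(('saucer rim',(321.5,100.5),.023),('foot',(322.2,102.7),.016),('glass rim',(322,95.2),.089)): print(n,onz(d,*p,z,True)[:2].round(4))
"
```

```text
saucer rim [0.6175 0.0446]
foot [0.6181 0.043 ]
glass rim [0.6181 0.045 ]
```

send_rows(
  deltas=[
    [1,-0.1,-0.2,0,0,0,0],
    [1,-0.2,-0.45,0,0,0,0],
    [1,-0.3,-0.7,0,0,0,0],
    [1,-0.4,-1,0.2,0,0,0],
    [1,-0.4,-1,0.4,0,0,0],
    [1,-0.4,-1,0.45,0,0,0],
    [1,-0.4,-1,0.45,0,0,0],
    [1,-0.4,-1,0.45,0,0,0],
  ],
)

```text
clock: 8.98
tcp_pos: [0.4698, -0.1037, 0.139]
orientation: [2.219, 2.224, 0.001]
contact_force: [0.5, -0.4, 0.0]
grip_width: 0.0851
```

```bash
python3 -c "
from h import *
d=snap('wrist','w7.png');print(r.get_obs()['tcp_pos'])
print(proj(d,(.4215,-.1575,.076),True))
g=cv2.cvtColor(d['pixels'],cv2.COLOR_RGB2GRAY)[150:420,60:380]
c=cv2.HoughCircles(cv2.GaussianBlur(g,(3,3),0),cv2.HOUGH_GRADIENT,1,60,param1=60,param2=14,minRadius=26,maxRadius=40)
for q in c[0][:4]: print(q,onz(d,q[0]+60,q[1]+150,.076,True)[:2].round(4))
"
```

```text
[ 0.47060409 -0.10390763  0.13961872]
[246.39777128 342.47140601]
[196.5 150.5  29.7] [ 0.4305 -0.1268]
[300.5 267.5  34. ] [ 0.4975 -0.2247]
[180.5 268.5  26.4] [ 0.4092 -0.2284]
```

send_rows(
  deltas=[
    [1,-0.2,-0.15,0,0,0,0],
    [1,-0.35,-0.31,0,0,0,0],
    [1,-0.35,-0.31,0,0,0,0],
    [1,-0.35,-0.31,0,0,0,0],
    [1,-0.35,-0.31,0,0,0,0],
  ],
)

```text
clock: 9.45
tcp_pos: [0.4239, -0.1572, 0.1397]
orientation: [2.219, 2.221, 0.003]
contact_force: [1.5, 0.7, 0.3]
grip_width: 0.0858
```

```bash
python3 -c "
from h import *
d=snap('wrist','w8.png');print(r.get_obs()['tcp_pos'])
print(proj(d,(.4215,-.1575,.076),True))
g=cv2.cvtColor(d['pixels'],cv2.COLOR_RGB2GRAY)[180:330,240:410]
c=cv2.HoughCircles(cv2.GaussianBlur(g,(3,3),0),cv2.HOUGH_GRADIENT,1,20,param1=60,param2=14,minRadius=34,maxRadius=48)
for q in c[0][:4]: print(q[0]+240,q[1]+180,q[2],onz(d,q[0]+240,q[1]+180,.076,True)[:2].round(4))
"
```

```text
[ 0.42387913 -0.15678924  0.13951762]
[318.14896286 265.06188888]
316.5 259.5 39.7 [ 0.4206 -0.1541]
308.5 240.5 36.2 [ 0.4162 -0.1428]
```

send_rows(
  deltas=[
    [1,0,-0.01,0.2,0,0,0],
    [1,0,-0.01,0.4,0,0,0],
    [1,0,-0.01,0.62,0,0,0],
    [1,0,-0.01,0.62,0,0,0],
    [1,0,-0.01,0.62,0,0,0],
    [1,0,-0.01,0.62,0,0,0],
    [0,0,-0.01,0.62,0,0,0],
    [0,0,-0.01,0.62,0,0,0],
    [0,0,-0.01,0.62,0,0,0],
    [0,0,-0.01,0.62,0,0,0],
    [0,0,-0.01,0.62,0,0,0],
    [0,0,-0.01,0.62,0,0,0],
    [0,0,-0.01,0.62,0,0,0],
    [0,0,-0.01,0.62,0,0,0],
  ],
  squeeze=20,
)

```text
clock: 10.67
tcp_pos: [0.4207, -0.1579, 0.0468]
orientation: [2.221, 2.22, 0.002]
contact_force: [-1.7, 0.0, 9.5]
grip_width: 0.0476
```

send_rows(
  deltas=[
    [0,0,0,-0.05,0,0,0],
    [0,0,0,-0.15,0,0,0],
    [0,0,0,-0.35,0,0,0],
    [0,0,0,-0.6,0,0,0],
    [0,0,0,-0.9,0,0,0],
    [0,0,0,-0.9,0,0,0],
    [0,0,0,-0.9,0,0,0],
  ],
  squeeze=25,
)

```text
clock: 11.25
tcp_pos: [0.4219, -0.1581, 0.1837]
orientation: [2.218, 2.217, 0.006]
contact_force: [-0.3, -0.5, -1.0]
grip_width: 0.0474
```

```bash
python3 -c "
from h import *
d=snap('wrist','w9.png');print(r.get_obs()['tcp_pos'])"
```

```text
[ 0.42048041 -0.15772152  0.18173468]
```

View pics/w9.png

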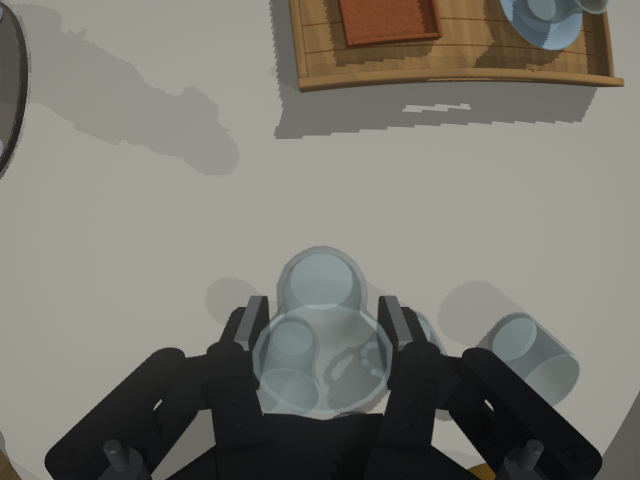

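Glass A is held the same way: foot at (322,280), rim at (322,358). Carrying it to the far small saucer.

send_rows(
  deltas=[
    [0,0.15,0.15,0,0,0,0],
    [0,0.35,0.3,0,0,0,0],
    [0,0.6,0.33,0,0,0,0],
    [0,0.85,0.33,0,0,0,0],
    [0,1,0.33,0,0,0,0],
    [0,1,0.33,0,0,0,0],
  ],
)

```text
clock: 11.8
tcp_pos: [0.4683, -0.002, 0.1787]
orientation: [-2.21, -2.228, 0.002]
contact_force: [-1.5, 0.4, 0.1]
grip_width: 0.0475
```

send_rows(
  deltas=[
    [0,0.25,0,0,0,0,0],
    [0,0.5,0,0,0,0,0],
    [0,0.75,-0.1,0,0,0,0],
    [0,1,-0.13,0,0,0,0],
    [0,1,-0.13,0,0,0,0],
    [0,1,-0.13,0,0,0,0],
    [0,1,-0.13,0,0,0,0],
  ],
)

```text
clock: 12.38
tcp_pos: [0.4493, 0.1411, 0.1792]
orientation: [-2.221, -2.221, 0.004]
contact_force: [0.9, -0.1, -2.0]
grip_width: 0.0473
```

```bash
python3 -c "
from h import *
d=snap('wrist','w10.png');print(r.get_obs()['tcp_pos'],r.get_obs()['grip_width']);saucers(d);print('foot',onz(d,322,280,.137,True)-0)
for p in((.447,.274),(.588,.290)):print(proj(d,(*p,.023),True))"
```

```text
[0.4496475  0.14051414 0.17947504] 0.046974400303389924
saucer px (453, 275, 84, 80) centre [616.3  48.6] R 42.8 res 1.61
saucer px (428, 0, 123, 109) centre [587.1 292.9] R 55.9 res 0.53
saucer px (259, 0, 121, 106) centre [445.9 277.1] R 45.3 res 0.37
foot [0.44888762 0.14130783 0.137     ]
[320.06814926  51.57301448]
[494.75763952  45.62375617]
```

View pics/w10.png

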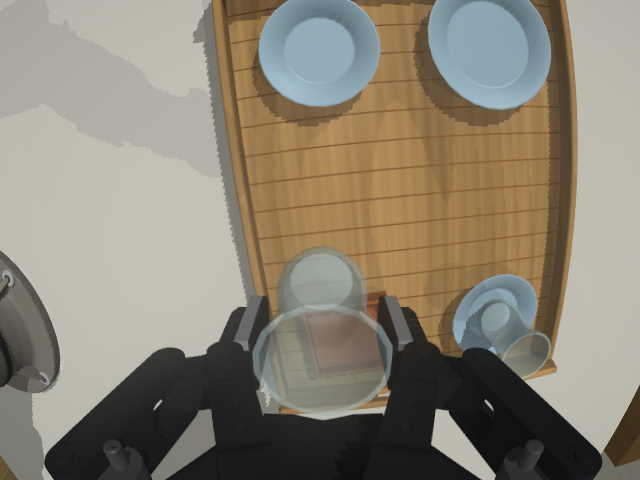

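```bash
sed -i "s/P=np.array(\[onz(d,\*p\[0\],z,fish)/k=k[(k[:,0,1]>2)]; P=np.array([onz(d,*p[0],z,fish)/" h.py; python3 -c "
from h import *
d=load('wrist');saucers(d);print('wells',onz(d,319.5,51,.013,True)[:2],onz(d,487.5,44,.013,True)[:2])"
```

```text
saucer px (453, 275, 84, 80) centre [616.3  48.6] R 42.8 res 1.61
saucer px (428, 3, 123, 106) centre [587.  293.7] R 56.4 res 0.23
saucer px (259, 3, 121, 103) centre [445.9 277.4] R 45.5 res 0.2
wells [0.44645808 0.27630153] [0.58591803 0.29278526]
```

send_rows(
  deltas=[
    [0,0.25,0,0,0,0,0],
    [0,0.5,0,0,0,0,0],
    [0,0.75,-0.017,0,0,0,0],
    [0,0.9,-0.017,0.05,0,0,0],
    [0,0.9,-0.017,0.2,0,0,0],
    [0,0.9,-0.017,0.4,0,0,0],
    [0,0.9,-0.017,0.6,0,0,0],
    [0,0.9,-0.017,0.7,0,0,0],
    [0,0.9,-0.017,0.75,0,0,0],
    [0,0.9,-0.017,0.765,0,0,0],
    [0,0.9,-0.017,0.765,0,0,0],
    [0,0.9,-0.017,0.765,0,0,0],
    [0,0.9,-0.017,0.765,0,0,0],
  ],
)

```text
clock: 13.52
tcp_pos: [0.4485, 0.2776, 0.067]
orientation: [2.222, 2.22, 0.004]
contact_force: [-1.0, 0.7, -0.4]
grip_width: 0.0473
```

send_rows(
  deltas=[
    [0,0,0,0.007,0,0,0],
    [0,0,0,0.014,0,0,0],
    [0,0,0,0.02,0,0,0],
    [0,0,0,0.02,0,0,0],
    [0,0,0,0.02,0,0,0],
    [0,0,0,0.02,0,0,0],
  ],
)

```text
clock: 14.02
tcp_pos: [0.4475, 0.2774, 0.0628]
orientation: [2.221, 2.221, -0.0]
contact_force: [-0.7, 0.6, -0.8]
grip_width: 0.0477
```

send_rows(
  deltas=[
    [0,-0.005,0,0.006,0,0,0],
    [0,-0.005,0,0.012,0,0,0],
    [0,-0.005,0,0.018,0,0,0],
    [0,-0.005,0,0.018,0,0,0],
    [0,-0.005,0,0.018,0,0,0],
  ],
)

```text
clock: 14.43
tcp_pos: [0.4475, 0.2767, 0.0601]
orientation: [2.221, 2.222, 0.0]
contact_force: [-1.3, -0.2, 1.6]
grip_width: 0.0473
```

send_rows(
  deltas=[
    [0.58,0,0,0.004,0,0,0],
    [0.62,0,0,0.004,0,0,0],
    [0.7,0,0,0.004,0,0,0],
    [0.8,0,0,0.004,0,0,0],
    [0.9,0,0,0.004,0,0,0],
    [1,0,0,0.004,0,0,0],
    [1,0,0,0.004,0,0,0],
    [1,0,0,0.004,0,0,0],
    [1,0,0,0.004,0,0,0],
  ],
)

```text
clock: 15.18
tcp_pos: [0.4475, 0.2766, 0.0595]
orientation: [2.221, 2.221, 0.0]
contact_force: [0.1, 0.3, -0.0]
grip_width: 0.0853
```

send_rows(
  deltas=[
    [1,0,0,-0.2,0,0,0],
    [1,0,0,-0.4,0,0,0],
    [1,0,0,-0.65,0,0,0],
    [1,-0.1,0.03,-0.9,0,0,0],
    [1,-0.4,0.1,-1,0,0,0],
    [1,-0.8,0.2,-1,0,0,0],
    [1,-0.8,0.2,-1,0,0,0],
    [1,-0.8,0.2,-1,0,0,0],
  ],
)

```text
clock: 15.85
tcp_pos: [0.4791, 0.1497, 0.21]
orientation: [2.23, 2.209, -0.001]
contact_force: [-0.1, -0.4, -0.1]
grip_width: 0.0855
```

```bash
python3 -c "
from h import *
d=snap('wrist','w11.png');print(r.get_obs()['tcp_pos'],r.get_obs()['grip_width']);saucers(d)
q=proj(d,(.4465,.2765,.013),True);print(q,proj(d,(.4465,.2765,.089),True))
x,y=max(0,int(q[0])-80),max(0,int(q[1])-75)
c=d['pixels'][y:y+150,x:x+160,::-1];print(x,y);cv2.imwrite('pics/c11.png',cv2.resize(c,None,fx=4,fy=4))"
```

```text
[0.47824722 0.15310565 0.20977916] 0.08564461146620206
saucer px (228, 14, 108, 103) centre [445.6 278.2] R 45.3 res 0.23
saucer px (382, 3, 122, 111) centre [586.7 294.6] R 56.4 res 0.24
[283.33059503  67.25395032] [271.64186622  52.46404929]
203 0
```

View pics/c11.png

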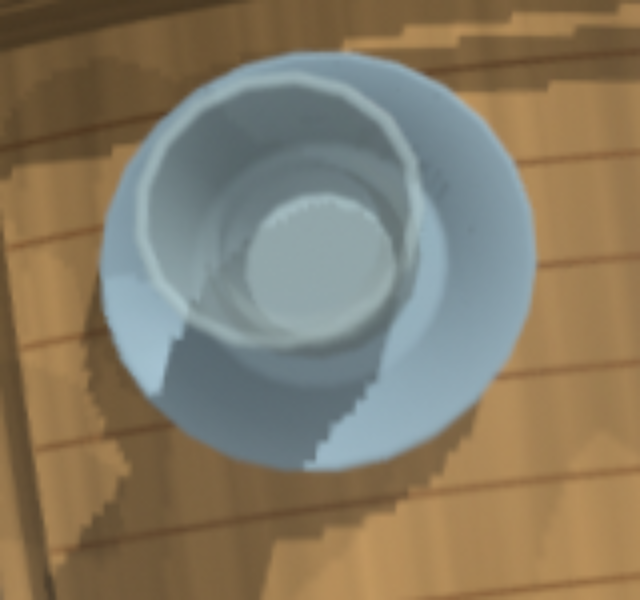

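Glass A is centred in its saucer well, foot at about (321,268) and well at about (324,263) in the 4x crop, roughly 1 mm off. Next I go to the large glass, turning 90° so the jaws open along y and clear the mug handle.

send_rows(
  deltas=[
    [1,-0.1,0,0,0,0,0.04],
    [1,-0.25,0,0,0,0,0.08],
    [1,-0.4,0,0,0,0,0.12],
    [1,-0.6,0,0,0,0,0.16],
    [1,-0.8,0,0,0,0,0.2],
    [1,-1,0,0,0,0,0.24],
    [1,-1,0,0,0,0,0.28],
    [1,-1,0,0,0,0,0.32],
    [1,-1,0,0,0,0,0.36],
    [1,-1,0,0,0,0,0.4],
    [1,-1,0,0,0,0,0.44],
    [1,-1,0,0,0,0,0.48],
    [1,-1,0,0,0,0,0.5],
    [1,-1,0,0,0,0,0.5],
  ],
)

```text
clock: 17.07
tcp_pos: [0.4774, 0.0082, 0.2092]
orientation: [-3.141, 0.0, 0.001]
contact_force: [0.3, -0.0, 0.1]
grip_width: 0.0853
```

send_rows(
  deltas=[
    [1,0,0.25,0,0,0,0],
    [1,0,0.5,0,0,0,0],
    [1,0,0.75,0,0,0,0],
    [1,0,1,0,0,0,0],
    [1,0,1,0,0,0,0],
  ],
)

```text
clock: 17.48
tcp_pos: [0.4768, -0.1504, 0.2098]
orientation: [3.138, -0.009, 0.001]
contact_force: [0.2, -0.9, -0.9]
grip_width: 0.0855
```

send_rows(
  deltas=[
    [1,-0.1,0.25,0,0,0,0],
    [1,-0.25,0.5,0.1,0,0,0],
    [1,-0.4,0.75,0.2,0,0,0],
    [1,-0.56,0.93,0.25,0,0,0],
    [1,-0.56,0.93,0.25,0,0,0],
    [1,-0.56,0.93,0.25,0,0,0],
    [1,-0.56,0.93,0.25,0,0,0],
  ],
)

```text
clock: 18.07
tcp_pos: [0.3941, -0.2821, 0.1719]
orientation: [-3.141, -0.003, -0.0]
contact_force: [0.5, 0.3, -0.3]
grip_width: 0.0852
```

```bash
python3 -c "
from h import *
d=snap('wrist','w12.png');o=r.get_obs();print(o['tcp_pos'],o['joints'])
for q in ((.393,-.282,.092),(.393,-.282,.003),(.457,-.419,.05),(.457,-.419,0)):print(proj(d,q,True))"
```

```text
[ 0.3948677  -0.2815697   0.17209237] [ 0.16904206  0.26178152  0.37780222  2.09042153 -0.13312314  0.8110822
 -0.94052356]
[321.53221187 257.62897972]
[321.96739593 218.86528686]
[507.97696552 154.13257419]
[481.52140942 147.85459184]
```

View pics/w12.png

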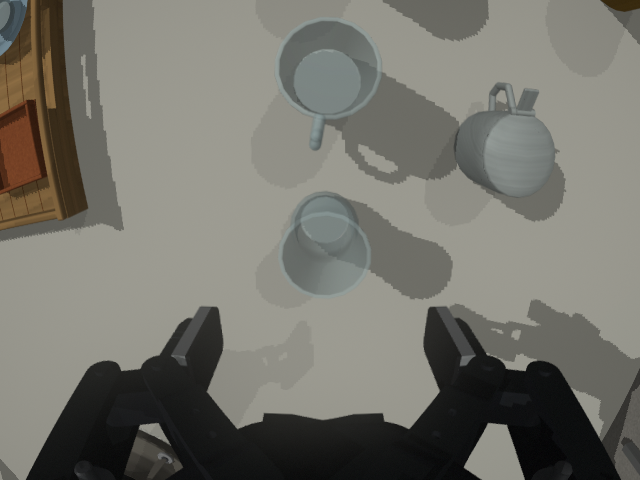

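Large glass rim is at (325.5,255) against predicted (321.5,257.6). The pot is at (505,150), handle toward +x.

```bash
python3 -c "
from h import *
d=load('wrist');print(onz(d,325.5,255,.092,True),onz(d,325,217,.003,True))"
```

```text
[ 0.39471857 -0.28440986  0.092     ] [ 0.39462061 -0.28453193  0.003     ]
```

send_rows(
  deltas=[
    [1,0,0.018,0.2,0,0,0],
    [1,0,0.018,0.4,0,0,0],
    [1,0,0.018,0.6,0,0,0],
    [1,0,0.018,0.747,0,0,0],
    [1,0,0.018,0.747,0,0,0],
    [1,0,0.018,0.747,0,0,0],
    [1,0,0.018,0.747,0,0,0],
    [0,0,0.018,0.747,0,0,0],
    [0,0,0.018,0.747,0,0,0],
    [0,0,0.018,0.747,0,0,0],
    [0,0,0.018,0.747,0,0,0],
    [0,0,0.018,0.747,0,0,0],
    [0,0,0.018,0.747,0,0,0],
    [0,0,0.018,0.747,0,0,0],
  ],
  squeeze=20,
)

```text
clock: 19.28
tcp_pos: [0.3949, -0.2858, 0.0615]
orientation: [3.141, 0.001, 0.005]
contact_force: [-0.4, 1.9, 10.3]
grip_width: 0.0565
```

send_rows(
  deltas=[
    [0,0,0,-0.03,0,0,0],
    [0,0,0,-0.1,0,0,0],
    [0,0,0,-0.3,0,0,0],
    [0,0,0,-0.55,0,0,0],
    [0,0,0,-0.8,0,0,0],
    [0,0,0,-1,0,0,0],
    [0,0,0,-1,0,0,0],
    [0,0,0,-1,0,0,0],
  ],
  squeeze=25,
)

```text
clock: 19.95
tcp_pos: [0.3943, -0.2861, 0.2122]
orientation: [3.14, -0.0, 0.007]
contact_force: [-0.2, 0.8, -1.5]
grip_width: 0.0559
```

```bash
python3 -c "
from h import *
d=snap('wrist','w13.png');print(r.get_obs()['tcp_pos'],r.get_obs()['contact_force'])"
```

```text
[ 0.39325562 -0.28542685  0.21043308] [ 0.2062704  -0.50804881 -1.2175605 ]
```

View pics/w13.png

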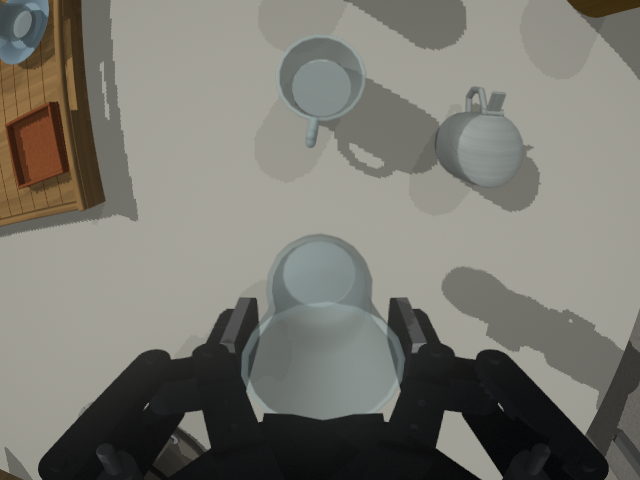

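The large glass is held upright, foot at (319,275). Carrying it to the large saucer and measuring on the way. One viewing is left, so I'm relying on numeric fits.

send_rows(
  deltas=[
    [0,0.08,-0.15,0,0,0,0],
    [0,0.16,-0.38,0,0,0,0],
    [0,0.25,-0.62,0,0,0,0],
    [0,0.33,-0.85,0,0,0,0],
    [0,0.33,-1,0,0,0,0],
    [0,0.33,-1,0,0,0,0],
  ],
)

```text
clock: 20.5
tcp_pos: [0.4423, -0.13, 0.208]
orientation: [-3.139, -0.012, 0.007]
contact_force: [0.4, -0.1, -1.9]
grip_width: 0.0563
```

send_rows(
  deltas=[
    [0,0.08,-0.25,0,0,0,0],
    [0,0.16,-0.5,0,0,0,0],
    [0,0.25,-0.75,0,0,0,0],
    [0,0.33,-1,0,0,0,0],
    [0,0.33,-1,0,0,0,0],
  ],
)

```text
clock: 20.92
tcp_pos: [0.4936, 0.0223, 0.2086]
orientation: [-3.139, -0.015, 0.001]
contact_force: [1.4, -0.3, -0.5]
grip_width: 0.0563
```

send_rows(
  deltas=[
    [0,0.08,-0.25,0,0,0,0],
    [0,0.16,-0.5,0,0,0,0],
    [0,0.25,-0.75,0,0,0,0],
    [0,0.33,-1,0,0,0,0],
    [0,0.33,-1,0,0,0,0],
    [0,0.33,-1,0,0,0,0],
    [0,0.33,-1,0,0,0,0],
  ],
)

```text
clock: 21.5
tcp_pos: [0.5411, 0.1628, 0.2082]
orientation: [3.139, -0.001, -0.005]
contact_force: [0.1, -1.6, -0.5]
grip_width: 0.0559
```

```bash
python3 -c "
from h import *
w=load('wrist');print('foot at pick pic',onz(w,319,275,.150,True)[:2],'rim',onz(w,322,360,.241,True)[:2])
d=snap('wrist','w14.png');o=r.get_obs();print(o['tcp_pos'],o['grip_width']);saucers(d)
print(proj(d,(.587,.2935,.023),True))"
```

```text
foot at pick pic [ 0.38975164 -0.28480003] rim [ 0.39807265 -0.28658542]
[0.5412403  0.16210724 0.20862259] 0.05601015222982705
saucer px (166, 264, 84, 78) centre [449.7 279.6] R 42.0 res 2.88
saucer px (122, 101, 114, 124) centre [587.5 293.5] R 56.3 res 0.26
saucer px (407, 78, 95, 103) centre [618.4  47.6] R 43.1 res 3.4
[175.56389758 164.24386195]
```

send_rows(
  deltas=[
    [0,0.1,-0.25,0,0,0,0],
    [0,0.2,-0.5,0,0,0,0],
    [0,0.31,-0.75,0,0,0,0],
    [0,0.31,-0.875,0.05,0,0,0],
    [0,0.31,-0.875,0.25,0,0,0],
    [0,0.31,-0.875,0.45,0,0,0],
    [0,0.31,-0.875,0.65,0,0,0],
    [0,0.31,-0.875,0.77,0,0,0],
    [0,0.31,-0.875,0.83,0,0,0],
    [0,0.31,-0.875,0.863,0,0,0],
    [0,0.31,-0.875,0.863,0,0,0],
    [0,0.31,-0.875,0.863,0,0,0],
    [0,0.31,-0.875,0.863,0,0,0],
  ],
)

```text
clock: 22.63
tcp_pos: [0.5896, 0.2959, 0.0821]
orientation: [-3.14, 0.001, -0.004]
contact_force: [-0.5, 0.8, -0.0]
grip_width: 0.056
```

send_rows(
  deltas=[
    [0,0,0,0.007,0,0,0],
    [0,0,0,0.014,0,0,0],
    [0,0,0,0.02,0,0,0],
    [0,0,0,0.02,0,0,0],
    [0,0,0,0.02,0,0,0],
  ],
)

```text
clock: 23.05
tcp_pos: [0.5884, 0.2957, 0.0775]
orientation: [-3.142, -0.0, 0.0]
contact_force: [-0.7, -0.7, -1.8]
grip_width: 0.0564
```

send_rows(
  deltas=[
    [0,0,0.013,0.005,0,0,0],
    [0,0,0.013,0.01,0,0,0],
    [0,0,0.013,0.015,0,0,0],
    [0,0,0.013,0.015,0,0,0],
    [0,0,0.013,0.015,0,0,0],
  ],
)

```text
clock: 23.47
tcp_pos: [0.5885, 0.2937, 0.0751]
orientation: [3.142, -0.0, -0.0]
contact_force: [0.7, 0.7, -0.6]
grip_width: 0.0559
```

send_rows(
  deltas=[
    [0,0,0,0.005,0,0,0],
    [0,0,0,0.008,0,0,0],
    [0,0,0,0.008,0,0,0],
    [0,0,0,0.008,0,0,0],
  ],
)

```text
clock: 23.8
tcp_pos: [0.5891, 0.2939, 0.0748]
orientation: [-3.141, 0.0, -0.002]
contact_force: [-1.3, -0.4, 5.2]
grip_width: 0.0563
```

Contact at 5 N. Releasing, rising, and backing off to measure.

send_rows(
  deltas=[
    [0.68,0,0,0,0,0,0],
    [0.72,0,0,0,0,0,0],
    [0.8,0,0,0,0,0,0],
    [0.9,0,0,0,0,0,0],
    [1,0,0,0,0,0,0],
    [1,0,0,0,0,0,0],
    [1,0,0,0,0,0,0],
    [1,0,0,0,0,0,0],
  ],
)

```text
clock: 24.47
tcp_pos: [0.5884, 0.2937, 0.0739]
orientation: [3.142, -0.0, -0.0]
contact_force: [-0.7, 0.9, -0.8]
grip_width: 0.0852
```

send_rows(
  deltas=[
    [1,0,0,-0.2,0,0,0],
    [1,0,0,-0.4,0,0,0],
    [1,0,0,-0.65,0,0,0],
    [1,0,0,-0.9,0,0,0],
    [1,-0.3,0.2,-1,0,0,0],
    [1,-0.5,0.4,-1,0,0,0],
    [1,-0.5,0.6,-1,0,0,0],
    [1,-0.5,0.6,-1,0,0,0],
    [1,-0.5,0.6,-1,0,0,0],
  ],
)

```text
clock: 25.22
tcp_pos: [0.5132, 0.201, 0.2247]
orientation: [3.141, -0.006, 0.001]
contact_force: [0.4, 0.2, 0.9]
grip_width: 0.0851
```

```bash
python3 -c "
from h import *
d=snap('wrist','w15.png');o=r.get_obs();print(o['tcp_pos']);saucers(d)
C=(.5873,.2935)
q=proj(d,(*C,.013),True);q2=proj(d,(*C,.105),True);print(q,q2)
g=cv2.GaussianBlur(cv2.cvtColor(d['pixels'],cv2.COLOR_RGB2GRAY),(3,3),0)
for (c,r0,r1,z) in((q,12,26,.016),(q2,22,40,.105)):
    x,y=max(int(c[0])-55,0),max(int(c[1])-55,0);k=cv2.HoughCircles(g[y:y+110,x:x+110],cv2.HOUGH_GRADIENT,1,8,param1=50,param2=11,minRadius=r0,maxRadius=r1)
    if k is not None:
        for a in k[0][:4]: print(z,a[0]+x,a[1]+y,a[2],onz(d,a[0]+x,a[1]+y,z,True)[:2].round(4))
"
```

```text
[0.51365178 0.20303811 0.224548  ]
saucer px (201, 232, 90, 83) centre [446.6 277.8] R 44.8 res 0.39
saucer px (0, 103, 44, 79) centre [601.6 548.1] R 44.3 res 0.59
saucer px (163, 69, 118, 123) centre [587.5 294.1] R 56.1 res 0.34
saucer px (443, 55, 86, 96) centre [617.5  45.9] R 45.0 res 0.34
[222.32037385 130.25603928] [188.29191963 135.25839706]
0.016 213.5 132.5 25.4 [0.5858 0.3014]
0.016 221.5 131.5 23.1 [0.5862 0.2935]
0.016 203.5 136.5 21.0 [0.5826 0.3114]
0.016 187.5 154.5 21.0 [0.5664 0.3287]
0.105 186.5 136.5 37.2 [0.5865 0.2949]
0.105 211.5 131.5 27.2 [0.5888 0.2762]
0.105 199.5 131.5 39.4 [0.5894 0.285 ]
0.105 182.5 129.5 31.5 [0.5917 0.2977]
```

Large glass centred: foot (.586,.2935), saucer (.5875,.294). Now the sugar pot.

send_rows(
  deltas=[
    [1,0,0.25,0,0,0,0],
    [1,-0.05,0.5,0,0,0,0],
    [1,-0.1,0.75,0,0,0,0],
    [1,-0.1,1,0,0,0,0],
    [1,-0.1,1,0,0,0,0],
  ],
)

```text
clock: 25.68
tcp_pos: [0.4987, 0.0465, 0.224]
orientation: [3.139, -0.014, -0.0]
contact_force: [-0.1, -0.2, 0.7]
grip_width: 0.0855
```

send_rows(
  deltas=[
    [1,0,0.25,0,0,0,0],
    [1,-0.05,0.5,0,0,0,0],
    [1,-0.1,0.75,0,0,0,0],
    [1,-0.1,1,0,0,0,0],
    [1,-0.1,1,0,0,0,0],
  ],
)

```text
clock: 26.1
tcp_pos: [0.4835, -0.1034, 0.2243]
orientation: [3.138, -0.014, 0.001]
contact_force: [-0.3, -1.1, -0.3]
grip_width: 0.0858
```

send_rows(
  deltas=[
    [1,0,0.25,0,0,0,0],
    [1,-0.05,0.5,0,0,0,0],
    [1,-0.1,0.75,0,0,0,0],
    [1,-0.1,1,0,0,0,0],
    [1,-0.1,1,0,0,0,0],
  ],
)

```text
clock: 26.52
tcp_pos: [0.4682, -0.2537, 0.2245]
orientation: [3.137, -0.013, 0.002]
contact_force: [-0.2, -0.0, -0.2]
grip_width: 0.0856
```

send_rows(
  deltas=[
    [1,0,0.25,0,0,0,0],
    [1,-0.05,0.5,0,0,0,0],
    [1,-0.08,0.75,0,0,0,0],
    [1,-0.08,0.95,0,0,0,0],
    [1,-0.08,0.95,0,0,0,0],
    [1,-0.08,0.95,0,0,0,0],
    [1,-0.08,0.95,0,0,0,0],
  ],
)

```text
clock: 27.1
tcp_pos: [0.4578, -0.3873, 0.2234]
orientation: [-3.141, -0.003, 0.001]
contact_force: [0.6, 0.0, -0.2]
grip_width: 0.0854
```

```bash
python3 -c "
from h import *
d=snap('wrist','w16.png');o=r.get_obs();print(o['tcp_pos'],o['orientation'])
for q in ((.457,-.419,.072),(.457,-.419,.0),(.512,-.42,.035)):print(proj(d,q,True).round())
p=d['pixels'].astype(int);h=p[:,:,2]-p[:,:,0]
m=((h>-4)&(p.sum(2)>120)).astype(np.uint8)*255;m[:, :]=cv2.morphologyEx(m,cv2.MORPH_OPEN,np.ones((3,3)))
cv2.imwrite('pics/m16.png',m)
c,_=cv2.findContours(m,cv2.RETR_EXTERNAL,cv2.CHAIN_APPROX_NONE)
for k in c:
    if cv2.contourArea(k)>1500: print(cv2.boundingRect(k),cv2.contourArea(k),cv2.minEnclosingCircle(k))
o=np.zeros((400,800,3),np.uint8);a=d['pixels'][:,:,::-1]
o[:400,:533]=cv2.resize(a,(533,400));o[:200,533:800]=cv2.resize(cv2.cvtColor(m,cv2.COLOR_GRAY2BGR),(267,200));cv2.imwrite('pics/c16.png',o)
"
```

```text
[ 0.45787892 -0.38681048  0.22348314] [-3.14037780e+00 -4.14326841e-03  4.02804222e-04]
[362. 224.]
[355. 204.]
[360. 151.]
(326, 150, 77, 106) 5107.0 ((362.5, 202.5), 52.692604064941406)
(152, 127, 95, 95) 6110.5 ((201.5593719482422, 170.64036560058594), 51.08195495605469)
(154, 0, 107, 56) 4728.5 ((206.5, 16.5), 54.46568298339844)
```

```bash
python3 -c "
from h import *
d=load('wrist');m=cv2.imread('pics/m16.png',0)
for v in range(150,258,6):
    u=np.flatnonzero(m[v,300:430])+300
    if len(u): print(v,u[0],u[-1],len(u),[onz(d,q,v,.05,True)[:2].round(4).tolist() for q in(u[0],u[-1])])
"
```

```text
150 358 361 4 [[0.514, -0.4165], [0.514, -0.419]]
156 356 364 9 [[0.509, -0.415], [0.5091, -0.4216]]
162 356 365 10 [[0.504, -0.4151], [0.5041, -0.4225]]
168 356 374 19 [[0.499, -0.4152], [0.4992, -0.4301]]
174 348 373 26 [[0.4939, -0.4086], [0.4942, -0.4294]]
180 338 380 43 [[0.4888, -0.4004], [0.4892, -0.4355]]
186 332 386 55 [[0.4837, -0.3955], [0.4842, -0.4408]]
192 329 392 64 [[0.4786, -0.393], [0.4792, -0.4461]]
198 328 396 69 [[0.4735, -0.3922], [0.474, -0.4498]]
204 327 398 72 [[0.4683, -0.3914], [0.4688, -0.4518]]
210 326 401 76 [[0.4631, -0.3906], [0.4636, -0.4548]]
216 327 402 76 [[0.4579, -0.3914], [0.4583, -0.456]]
222 328 401 74 [[0.4526, -0.3923], [0.4529, -0.4554]]
228 329 400 72 [[0.4473, -0.3932], [0.4475, -0.4549]]
234 331 398 68 [[0.4419, -0.395], [0.442, -0.4534]]
240 335 395 61 [[0.4364, -0.3985], [0.4365, -0.4511]]
246 340 389 50 [[0.4309, -0.4029], [0.4309, -0.4461]]
252 351 379 29 [[0.4254, -0.4126], [0.4253, -0.4374]]
```

Pot axis at about (.457,-.4235), handle within 3° of +x. Descending in two calls.

send_rows(
  deltas=[
    [1,0,0.243,0.1,0,0,0],
    [1,0,0.243,0.3,0,0,0],
    [1,0,0.243,0.55,0,0,0],
    [1,0,0.243,0.667,0,0,0],
    [1,0,0.243,0.667,0,0,0],
    [1,0,0.243,0.667,0,0,0],
  ],
)

```text
clock: 27.65
tcp_pos: [0.4571, -0.4234, 0.1235]
orientation: [-3.14, -0.004, 0.002]
contact_force: [2.0, -0.2, 0.2]
grip_width: 0.0849
```

```bash
python3 -c "
from h import *
d=snap('wrist','w17.png');o=r.get_obs();print(o['tcp_pos'])
p=d['pixels'].astype(int);h=p[:,:,2]-p[:,:,0]
m=((h>-4)&(p.sum(2)>120)).astype(np.uint8)*255;m=cv2.morphologyEx(m,cv2.MORPH_OPEN,np.ones((3,3)))
for v in range(120,330,12):
    u=np.flatnonzero(m[v,225:420])+225
    if len(u): print(v,u[0],u[-1],len(u),[onz(d,q,v,.05,True)[:2].round(4).tolist() for q in(u[0],u[-1])])
"
```

```text
[ 0.45775704 -0.42450777  0.12493261]
168 313 322 10 [[0.5113, -0.4185], [0.5113, -0.4235]]
180 313 323 11 [[0.5046, -0.4185], [0.5046, -0.424]]
192 305 332 28 [[0.4978, -0.414], [0.4978, -0.4291]]
204 290 353 64 [[0.4909, -0.4054], [0.4909, -0.441]]
216 281 362 82 [[0.4838, -0.4001], [0.4839, -0.4464]]
228 276 367 92 [[0.4767, -0.3969], [0.4768, -0.4495]]
240 271 372 102 [[0.4693, -0.3937], [0.4695, -0.4527]]
252 268 374 107 [[0.4618, -0.3916], [0.462, -0.4543]]
264 267 376 110 [[0.4541, -0.3906], [0.4543, -0.4559]]
276 269 374 106 [[0.4463, -0.3914], [0.4465, -0.4551]]
288 274 368 95 [[0.4382, -0.3941], [0.4384, -0.4518]]
300 284 358 75 [[0.4299, -0.3999], [0.4301, -0.4459]]
312 305 338 34 [[0.4215, -0.4129], [0.4215, -0.4337]]
```

send_rows(
  deltas=[
    [1,-0.013,0,0.15,0,0,0],
    [1,-0.013,0,0.3,0,0,0],
    [1,-0.013,0,0.45,0,0,0],
    [1,-0.013,0,0.6,0,0,0],
    [1,-0.013,0,0.645,0,0,0],
    [1,-0.013,0,0.645,0,0,0],
    [1,-0.013,0,0.645,0,0,0],
    [0,-0.013,0,0.645,0,0,0],
    [0,-0.013,0,0.645,0,0,0],
    [0,-0.013,0,0.645,0,0,0],
    [0,-0.013,0,0.645,0,0,0],
    [0,-0.013,0,0.645,0,0,0],
    [0,-0.013,0,0.645,0,0,0],
  ],
  squeeze=35,
)

```text
clock: 28.78
tcp_pos: [0.4557, -0.4256, 0.0294]
orientation: [3.141, 0.0, 0.004]
contact_force: [-0.7, 2.8, 8.9]
grip_width: 0.0632
```

send_rows(
  deltas=[
    [0,0,0,-0.03,0,0,0],
    [0,0,0,-0.1,0,0,0],
    [0,0,0,-0.3,0,0,0],
    [0,0,0,-0.55,0,0,0],
    [0,0,0,-0.8,0,0,0],
    [0,0,0,-1,0,0,0],
    [0,0,0,-1,0,0,0],
    [0,0,0,-1,0,0,0],
  ],
)

```text
clock: 29.45
tcp_pos: [0.4553, -0.4262, 0.18]
orientation: [3.139, -0.0, 0.006]
contact_force: [-1.3, 1.4, -3.0]
grip_width: 0.063
```

Pot lifted, about 3 N. Carrying it to the tray centre (.532,.161).

send_rows(
  deltas=[
    [0,0.03,-0.15,0,0,0,0],
    [0,0.06,-0.38,0,0,0,0],
    [0,0.1,-0.62,0,0,0,0],
    [0,0.13,-0.85,0,0,0,0],
    [0,0.13,-1,0,0,0,0],
    [0,0.13,-1,0,0,0,0],
  ],
)

```text
clock: 29.95
tcp_pos: [0.4738, -0.2683, 0.1752]
orientation: [-3.136, -0.012, 0.006]
contact_force: [0.1, -0.1, -3.3]
grip_width: 0.0633
```

send_rows(
  deltas=[
    [0,0.03,-0.25,0,0,0,0],
    [0,0.06,-0.5,0,0,0,0],
    [0,0.1,-0.75,0,0,0,0],
    [0,0.13,-1,0,0,0,0],
    [0,0.13,-1,0,0,0,0],
  ],
)

```text
clock: 30.37
tcp_pos: [0.4937, -0.1167, 0.1757]
orientation: [-3.137, -0.016, 0.005]
contact_force: [-1.0, -0.6, -3.1]
grip_width: 0.0634
```

send_rows(
  deltas=[
    [0,0.03,-0.25,0,0,0,0],
    [0,0.06,-0.5,0,0,0,0],
    [0,0.1,-0.75,0,0,0,0],
    [0,0.13,-1,0,0,0,0],
    [0,0.13,-1,0,0,0,0],
    [0,0.13,-1,0,0,0,0],
  ],
)

```text
clock: 30.87
tcp_pos: [0.5124, 0.0269, 0.176]
orientation: [3.141, 0.008, -0.004]
contact_force: [-0.3, -1.1, -2.0]
grip_width: 0.0631
```

```bash
python3 -c "
from h import *
d=snap('wrist','w18.png');o=r.get_obs();print(o['tcp_pos'],o['grip_width'],o['orientation']);saucers(d)
# dish: orange-red
h=cv2.cvtColor(d['pixels'],cv2.COLOR_RGB2HSV);m=cv2.morphologyEx(cv2.inRange(h,(3,185,60),(12,255,255)),cv2.MORPH_OPEN,np.ones((5,5)))
c,_=cv2.findContours(m,cv2.RETR_EXTERNAL,cv2.CHAIN_APPROX_NONE)
for n in ('w15','w10','w5','w1'): pass
for k in c:
    if cv2.contourArea(k)>800:
        P=np.array([onz(d,*p[0],.024,True)[:2] for p in k],np.float32)*1000;print('dish',cv2.minAreaRect(P))
w=load('side');p=w['pixels'];h=cv2.cvtColor(p,cv2.COLOR_RGB2HSV);m=cv2.morphologyEx(cv2.inRange(h,(3,185,40),(12,255,255)),cv2.MORPH_OPEN,np.ones((3,3)))
c,_=cv2.findContours(m,cv2.RETR_EXTERNAL,cv2.CHAIN_APPROX_NONE)
for k in c:
    if cv2.contourArea(k)>300:
        P=np.array([onz(w,*p[0],.024)[:2] for p in k],np.float32)*1000;print('dish side',cv2.minAreaRect(P))
"
```

```text
[0.51221376 0.02475478 0.17614191] 0.06330021591734154 [ 3.14067842e+00  2.70111702e-03 -3.62000328e-03]
saucer px (42, 244, 70, 82) centre [446.6 276.3] R 44.9 res 0.41
saucer px (5, 88, 79, 118) centre [588.  287.5] R 48.6 res 10.39
saucer px (240, 30, 121, 118) centre [617.4  44.2] R 45.3 res 0.22
```

send_rows(
  deltas=[
    [0,0.05,-0.25,0,0,0,0],
    [0,0.1,-0.5,0,0,0,0],
    [0,0.133,-0.75,0,0,0,0],
    [0,0.133,-0.903,0.05,0,0,0],
    [0,0.133,-0.903,0.25,0,0,0],
    [0,0.133,-0.903,0.45,0,0,0],
    [0,0.133,-0.903,0.65,0,0,0],
    [0,0.133,-0.903,0.78,0,0,0],
    [0,0.133,-0.903,0.85,0,0,0],
    [0,0.133,-0.903,0.88,0,0,0],
    [0,0.133,-0.903,0.88,0,0,0],
    [0,0.133,-0.903,0.88,0,0,0],
    [0,0.133,-0.903,0.88,0,0,0],
  ],
)

```text
clock: 32.0
tcp_pos: [0.5341, 0.1602, 0.0465]
orientation: [-3.141, 0.001, -0.004]
contact_force: [0.0, 0.9, -2.7]
grip_width: 0.0634
```

send_rows(
  deltas=[
    [0,0,0,0.005,0,0,0],
    [0,0,0,0.01,0,0,0],
    [0,0,0,0.015,0,0,0],
    [0,0,0,0.015,0,0,0],
    [0,0,0,0.015,0,0,0],
  ],
)

```text
clock: 32.42
tcp_pos: [0.533, 0.1603, 0.0431]
orientation: [-3.141, -0.0, -0.0]
contact_force: [-0.1, 0.3, -2.0]
grip_width: 0.0635
```

send_rows(
  deltas=[
    [0,-0.005,0,0.007,0,0,0],
    [0,-0.005,0,0.014,0,0,0],
    [0,-0.005,0,0.021,0,0,0],
    [0,-0.005,0,0.028,0,0,0],
    [0,-0.005,0,0.028,0,0,0],
    [0,-0.005,0,0.028,0,0,0],
  ],
)

```text
clock: 32.92
tcp_pos: [0.5321, 0.1602, 0.0386]
orientation: [3.141, -0.0, -0.0]
contact_force: [0.8, -0.3, -1.9]
grip_width: 0.0633
```

send_rows(
  deltas=[
    [0,0,0,0.005,0,0,0],
    [0,0,0,0.01,0,0,0],
    [0,0,0,0.013,0,0,0],
    [0,0,0,0.013,0,0,0],
    [0,0,0,0.013,0,0,0],
  ],
)

```text
clock: 33.33
tcp_pos: [0.5323, 0.1602, 0.0374]
orientation: [-3.141, 0.0, -0.0]
contact_force: [-1.2, -0.9, 4.8]
grip_width: 0.0633
```

send_rows(
  deltas=[
    [0.76,0,0,0,0,0,0],
    [0.8,0,0,0,0,0,0],
    [0.85,0,0,0,0,0,0],
    [0.92,0,0,0,0,0,0],
    [1,0,0,0,0,0,0],
    [1,0,0,0,0,0,0],
    [1,0,0,0,0,0,0],
  ],
)

```text
clock: 33.92
tcp_pos: [0.5322, 0.1602, 0.0368]
orientation: [3.142, -0.0, -0.0]
contact_force: [0.2, 0.5, -0.3]
grip_width: 0.0854
```

send_rows(
  deltas=[
    [1,0,0,-0.1,0,0,0],
    [1,0,0,-0.25,0,0,0],
    [1,0,0,-0.45,0,0,0],
    [1,0,0,-0.7,0,0,0],
    [1,0,0,-0.95,0,0,0],
    [1,0,0,-1,0,0,0],
    [1,0,0,-1,0,0,0],
  ],
)

```text
clock: 34.5
tcp_pos: [0.5342, 0.1609, 0.19]
orientation: [-3.139, 0.0, -0.009]
contact_force: [-0.3, -0.3, -1.9]
grip_width: 0.0852
```

send_rows(
  deltas=[
    [1,-0.2,0,-0.2,0,0,0],
    [1,-0.4,0,-0.5,0,0,0],
    [1,-0.4,0,-0.7,0,0,0],
    [1,-0.4,0,-0.7,0,0,0],
    [1,-0.4,0,-0.7,0,0,0],
    [1,-0.4,0,-0.7,0,0,0],
    [1,-0.4,0,-0.7,0,0,0],
  ],
)

```text
clock: 35.08
tcp_pos: [0.4714, 0.1598, 0.2897]
orientation: [3.14, -0.0, -0.005]
contact_force: [0.4, 0.0, 0.1]
grip_width: 0.0855
```

```bash
python3 -c "
from h import *
d=snap('wrist','w19.png');o=r.get_obs();print(o['tcp_pos'],o['clock'],o['contact_force']);saucers(d)
print('pot',proj(d,(.532,.1605,.05),True),'L rim',proj(d,(.5873,.2935,.105),True))
s=snap('side');S=snap('scene');c=np.zeros((600,800,3),np.uint8)
c[:300,:400]=cv2.resize(s['pixels'][110:410,200:600,::-1],(400,300));c[:300,400:]=cv2.resize(S['pixels'][150:330,130:550,::-1],(400,300))
c[300:,:]=cv2.resize(d['pixels'][0:300,0:640,::-1],(800,300));cv2.imwrite('pics/final.png',c)
"
```

```text
[0.47150723 0.15978046 0.28980378] 35.1333 [-0.64710417 -0.11028072 -0.44543998]
saucer px (182, 177, 76, 77) centre [446.4 277.1] R 44.7 res 0.44
saucer px (155, 42, 94, 102) centre [587.2 293.3] R 55.9 res 0.49
saucer px (388, 23, 81, 82) centre [617.2  45.2] R 45.0 res 0.31
pot [320.89784835 139.10411696] L rim [168.85676967  86.83167519]
```

View pics/final.png

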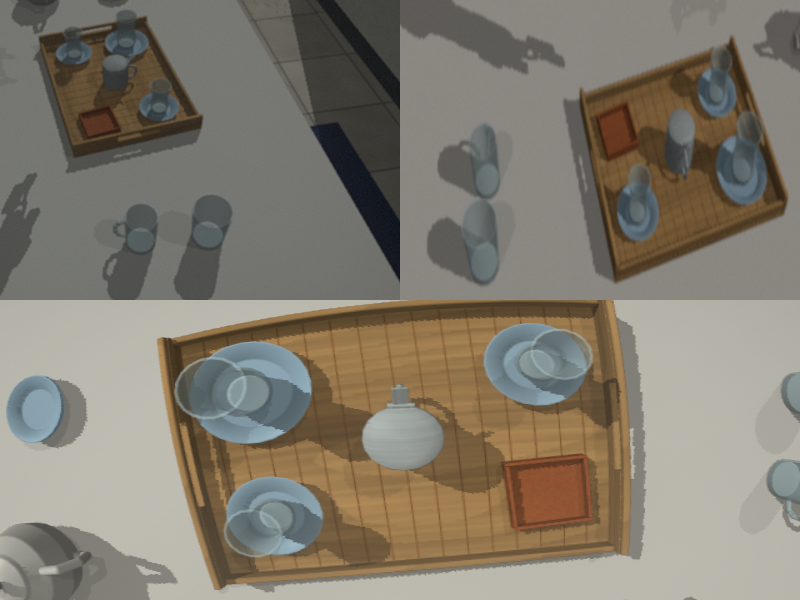

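All three glasses stand upright in their saucers and the pot is upright mid-tray. The mug and tumbler are still standing. One check of the pot against the tray corners, then hand in.

```bash
python3 -c "
from h import *
d=load('wrist')
P=[onz(d,u/1.25,v-300,z,True)[:2] for u,v,z in((160,339,.042),(612,301,.042),(628,553,.042),(220,587,.042))];print(np.round(P,3),np.mean(P,0))
for n,u,v,z in(('L foot',248,393,.016),('s1 foot',276,517,.016),('s2 foot',536,363,.016),('pot top',403,440,.05)):print(n,onz(d,u/1.25,v-300,z,True)[:2].round(4))
"
```

```text
[[ 0.655  0.371]
 [ 0.694 -0.02 ]
 [ 0.408 -0.054]
 [ 0.365  0.334]] [0.53051161 0.1576258 ]
L foot [0.5864 0.2956]
s1 foot [0.4435 0.2765]
s2 foot [0.6186 0.0431]
pot top [0.5311 0.159 ]
```

```bash
python3 -c "
from bench import r
print(r.hand_in())"
```

```text
the job is handed in; nothing more can be done
None
```

The tea tray is laid and handed in at about 35 s of the 115 s allowed. Both small glasses are on the small saucers, the large glass is on the large saucer, and the sugar pot is in the middle of the tray.

**Last checks:**
- **Upright and clear:** the final images show all four pieces standing upright. The mug and tumbler are still standing where they were, and the gripper was open and clear above the tray.
- **Glass centring:** the feet measured within about 2–3 mm of their saucer centres. The worst was the small glass on the far saucer, about 3 mm off by hand-picked pixels in that image. A closer view just after I set it down showed about 1 mm.
- **Sugar pot:** it was set down at (0.532, 0.160).
- **Tray middle:** estimates differ by about 3 mm, (0.532, 0.161) from the saucers and (0.5305, 0.158) from the tray corners. The pot is within about 3 mm of both.
- **Forces:** the highest wrist force read was about 10 N, while gripping the glasses and at one set-down. I only read forces at the end of each move.

One thing differed from what I expected. The fingers held the glasses nearer the rim than the waist, with a wider grip than planned. They tilted a few degrees in the air but settled flat when set down.

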